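# Shut the bedside picture folder and hold the big clip open over its edge

### The job

Shut the picture folder by pushing its leaning front board fully up against the upright back board. Then pick up the big spring clip by squeezing its wings so the jaws gape wide, and bring it down over the middle of the folder's top edge, so that the edges of both boards are well inside the open jaws (a centimetre or two) with nothing of the clip touching the folder. Finish while still holding the clip squeezed open there - do not let it go or let it close - and leave the mug, the clock and the spectacle case where they are.

Things in the scene. Friction and masses are not known exactly. Their poses are not given: they have to be found in the camera images.
- folder: Picture folder: two dark wooden boards, each 130 mm wide (y), 110 mm high, 4 mm thick, on a foot 150 mm wide (y), 20 mm high, from 25 mm on the -x to 45 mm on the +x side, fixed to the table. Origin on the table under the plane where the boards meet when shut. x: square to the boards, from front to back board, away from the robot within 0.4 rad; z up. The back board stands upright and fixed at x 0.5 to 4.5 mm.
- folder_edge (a point): Middle of the top edge of the shut folder, on the plane where the boards meet, 130 mm above the table; axes as folder (y along the edge). Shut, the two boards together are 9 mm thick: x -4.5 to +4.5 mm.
- leaf_edge (a point): Middle of the free top edge of the folder's front board. The board is hinged at its bottom, along y, 20 mm above the table straight below folder_edge, and leans open towards -x (the robot); this point lies 110 mm from the hinge.
- leaf (a joint): Angle of the front board from upright, rad: 0 is shut against the back board (a stop); it starts at 0.3 to 0.65 and can go to 1.2. The hinge is stiff, so the board stays where it is left; about 1 N at the free edge moves it. The edge rises along its arc as it shuts.
- clip_rod (a point): Centre of the steel hinge rod (along y, 40 mm) of the big wooden peg-like spring clip, 36 mm wide (y), about 85 g, standing closed on its jaw tips, rod 50 mm above the table. z: tips to wings. Wings flare above the rod: over the outsides (x) 20 mm at the rod, 50 mm at the top, 38 mm up. Squeeze along x from above, about 27 mm above the rod. Frame of the +x half: it leans 0.35 rad when fully squeezed.
- clip_jaw (a joint): Angle between the clip's halves, rad: 0 closed (jaws 22 mm thick together), 0.7 fully open (a stop). About 6 N on the wings begins to open it, 18 N holds it fully open (grip with 25 to 40 N). Then the wings' outer faces are parallel, 22 mm apart, the jaw tips 34 mm apart inside and 47 mm below the rod, the gap narrowing up to the rod.
- clip_tip_a (a point): Inner lower edge, mid-width, of the jaw tip on the +x side of the clip.
- clip_tip_b (a point): Inner lower edge, mid-width, of the other jaw tip; it meets clip_tip_a when the clip is closed.
- mug: White mug, 80 mm across, 90 mm high, origin under its middle; leave alone.
- clock: White box-shaped bedside clock, 45 by 95 mm, 76 mm high, origin under its middle; leave alone.
- case: Black spectacle case lying on the table, 65 by 160 mm, 35 mm high, origin under its middle; leave alone.
There are look-alikes about, which are no part of the job. There is more than one size of the part that bears clip_rod; the job needs the smallest. Leave any green look-alike of the folder alone.

How it is judged:
On the way, in this order (a step that is already met when the one before it is completed fails the run):
1. the folder is shut: front board up against the back board (value of joint leaf below 0.06 rad), for 0.2 s.
2. the squeezed-open clip is around the middle of the folder's top edge (((x of clip_tip_a in the frame of folder_edge above 0.007 m and x of clip_tip_b in the frame of folder_edge below -0.007 m) or (x of clip_tip_a in the frame of folder_edge below -0.007 m and x of clip_tip_b in the frame of folder_edge above 0.007 m)) and z of clip_tip_a in the frame of folder_edge between -0.06 and -0.008 m and z of clip_tip_b in the frame of folder_edge between -0.06 and -0.008 m and y of clip_tip_a in the frame of folder_edge between -0.025 and 0.025 m and y of clip_tip_b in the frame of folder_edge between -0.025 and 0.025 m and value of joint clip_jaw above 0.4 rad and value of joint leaf below 0.06 rad and contact force between clip and folder below 0.5 N and contact force between clip and the fingers above 3 N), for 0.2 s.
At the end, for the whole second after the job is handed in: Front board within 0.06 rad of shut; fingers hold the clip (over 3 N) open by more than 0.4 rad; its jaw tips lie on either side of the boards, 7 mm or more from their middle plane, 8 to 60 mm below the top edge, within 25 mm of its middle; clip presses on folder under 0.5 N (all of step 2); the arm keeps its last pose, push and grip.
It fails at once if the mug, the clock or the spectacle case is moved more than 20 mm (distance of any of mug, clock, case from where it was at the start of the episode above 0.02 m).
It also fails if it takes over 54 s, if anything falls off the work surface, if the arm or the gripper's body presses on something with over 40 N, if the wrist force passes 120 N, or if a joint passes its speed limit or range.

### The arm

A 7-joint arm with a two-finger parallel gripper is mounted at the origin on the work surface. World frame = base frame: x ahead of the robot, y to its left, z up, the work surface at z = 0. Lengths are in m, angles in rad, forces in N, time in s.
With the tool pointing down it reaches from about 0.425 to 0.925 m from the base axis. Payload 6.8 kg.
Tool frame: the origin (TCP) lies on the centre line of the jaws, within the pads' length; the fingertips stand 19 mm ahead of it and the grasp point (between the pads) is the TCP; z points along the fingers, y is the line along which they close (so a half turn about z gives the same grasp; the last joint's range is limited). The gripper opens to 85 mm and grips with 20 to 120 N. Pads are 22 mm wide; open, the fingers measure 114 mm over their backs; the gripper's body (76 mm by 85 mm) begins 54 mm behind the grasp point. The pads swing forward as they close: fully open they stand 13 mm farther back than shut.
Start: joints at [1.236, 0.477, 0.022, 1.555, -0.011, 1.109, -0.083], TCP at [0.152, -0.658, 0.25] pointing down, gripper open.
Joint ranges: [-2.96, 2.96], [-0.34, 2.1], [-1.41, 1.46], [0.24, 2.44], [-1.37, 4.51], [0.17, 1.92], [-2.96, 2.96]. Speed limits (rad/s): [2.39, 2.39, 3.14, 3.14, 3.14, 3.14, 3.14].

### API

Orientations are given as a rotation vector (axis times angle).
In Python, from bench import r gives the robot as it stands. The module is installed in compiled form; this text tells all that it offers.
- The arm moves only by the tool arm_command, never from a script. Its argument "rows" is a list of rows, each an object of numbers: "fingers": the opening, from -1 (shut) to 1 (fully open); "x", "y", "z": the shift along the tool's x, y, z in m; "ax", "ay", "az": the turn, a rotation vector about the tool's x, y, z in degrees. In form: [{"fingers": .., "x": .., "y": .., "z": .., "ax": .., "ay": .., "az": ..}, ...]. A call has 1 to 10 rows; each row shifts and turns the commanded pose from where the row before left it, along the tool's axes as they then stand; what a row does not reach is not made up. A row lasts 1/12 s, in which the tool goes at most 41.7 mm and 7.16 degrees, less where a joint would pass 70% of its speed; a pose out of reach is approached as far as the arm can. A call is refused whole if a number of a shift passes 0.0417 or a number of a turn 7.16, either way. A call with a gripper value outside its range is refused whole. The fingers move at their own pace and stop on an object; "grip_force" is the grip in N (left out, the last holds). Time passes only in rows, so rows that do not move let the fingers close. It gives the time, the measured TCP pose, the force, the opening and the grip force at its end, in the units of the state.
- r.get_obs(): the state, without advancing time (a new reading comes with each control period).
- r.grab_frame(name): name is "side" or "top" or "wrist"; returns a dict with "frame" (400x640x3 uint8, red, green, blue), "depth" (400x640 float32, m along the optical axis (not along the pixel's ray), 0 where there is no reading), "K" (3x3 intrinsics, pixels), "world_from_camera" (4x4, takes a point from camera to world coordinates). Camera axes: x right, y down, z forward; pixel columns grow to the right and rows downward; lengths in m; the calibration is good to about 2 mm. The wrist camera is an equidistant fisheye: a pixel r from the principal point sees the ray r / f radians off the axis. A picture is of the moment at which its call begins.
- r.hand_in(): hands the job in; it is judged then, once.
The state is a dict: "clock": time; "joints": joint angles; "qvel": joint speeds; "tau": joint torques, N m; "tcp_pos": TCP position; "orientation": TCP orientation; "contact_force": force on the tool from outside, world axes, zero at the start; "moment": the same for the moment, N m; "grip_width": finger opening in m; "gripper_force": force on a finger pad.
Only numpy, scipy, OpenCV 4.12 (cv2) and the standard library are available. Lean on these libraries where they do the work, as an engineer would, in place of code of your own. Each camera call takes 0.05 s, during which the arm holds its last target. There are 200 camera calls.

## Working session

There is one attempt and no reset: what is moved stays moved. The work goes in short steps, Python scripts to look and compute and a tool call to move; the robot and the scene stay as the last step left them, time stands still between calls to the robot, and variables do not carry over. Pictures are saved under pics/ and viewed, at most 10 in all, crops included, and the job is handed in when it is done.

Besides the shell and the picture viewer there is one more tool, called after ">>>" by a JSON object that holds its "api" and its "payload", one argument or row to a line. arm_command: Moves the arm, as the interface text tells. Its arguments: {"type":"object","properties":{"rows":{"type":"array"},"grip_force":{"type":"number"}},"required":["rows"]}

```bash
mkdir -p pics; cat > h.py <<'E'
import numpy as np, cv2
from bench import r
def grab(n):
    f=r.grab_frame(n); np.savez(f'{n}.npz',**{k:np.asarray(v) for k,v in f.items()}); return f
def load(n): return dict(np.load(f'{n}.npz'))
def world(f):
    """per-pixel world points for pinhole cams from depth"""
    K=f['K'];T=f['world_from_camera'];d=f['depth']
    v,u=np.mgrid[:d.shape[0],:d.shape[1]]
    p=np.stack([(u-K[0,2])/K[0,0]*d,(v-K[1,2])/K[1,1]*d,d],-1)
    return p@T[:3,:3].T+T[:3,3]
def save(n,im): cv2.imwrite('pics/'+n,cv2.cvtColor(im,cv2.COLOR_RGB2BGR))
E
python3 - <<'E'
from h import *
a=grab('top');b=grab('side')
save('a.png',a['frame']);save('b.png',b['frame'])
for f in(a,b): print(f['K'],f['world_from_camera'].round(3),(f['depth']>0).mean())
o=r.get_obs();print(o)
E
```

```text
[[473.97201862   0.         319.73268402]
 [  0.         473.97201862 209.23552301]
 [  0.           0.           1.        ]] [[-0.011 -0.988  0.157  0.395]
 [-1.     0.009 -0.011  0.061]
 [ 0.01  -0.157 -0.988  1.134]
 [ 0.     0.     0.     1.   ]] 0.995984375
[[480.29587739   0.         314.20383885]
 [  0.         480.29587739 192.8981196 ]
 [  0.           0.           1.        ]] [[-0.913 -0.307  0.268  0.319]
 [-0.408  0.674 -0.616  0.617]
 [ 0.008 -0.672 -0.74   0.779]
 [ 0.     0.     0.     1.   ]] 0.9959375
{'clock': 0.1, 'joints': array([ 1.23587311,  0.4777286 ,  0.02234197,  1.55631347, -0.01148933,
        1.10928826, -0.08308828]), 'qvel': array([ 0.00026828, -0.00204361, -0.00045786, -0.00135078, -0.00070118,
       -0.00037307, -0.00039875]), 'tau': array([ 3.29232775e-03, -5.97761679e+01,  1.61334481e+00, -2.81951702e+01,
        1.28175478e-02,  5.19432651e-03, -7.26283417e-06]), 'tcp_pos': array([ 0.15167918, -0.65724437,  0.24943192]), 'orientation': array([-3.11983390e+00, -3.55409490e-01,  4.81516906e-04]), 'contact_force': array([-0.1205481 ,  0.17111268,  0.05860144]), 'moment': array([0.04573148, 0.00305524, 0.00069517]), 'gripper_force': 0.0, 'grip_width': 0.08548620434899903}
```

View pics/a.png

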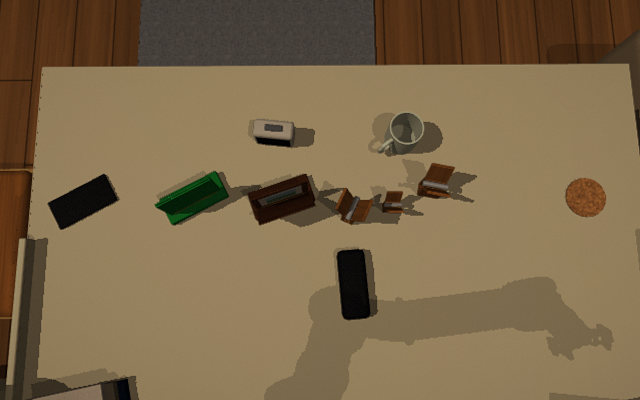

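View pics/b.png

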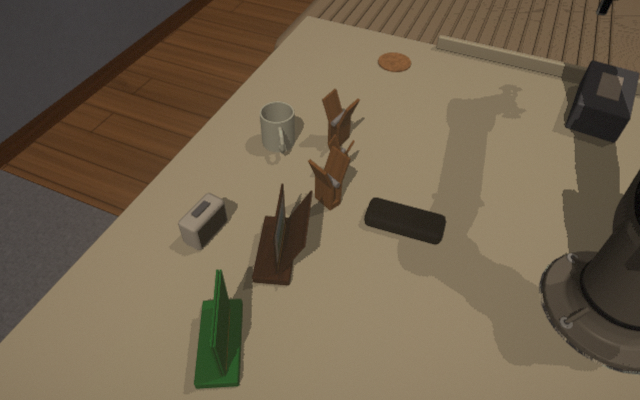

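Top view: clip candidates are at (353,206), (393,202) and (436,181). The one at (393,202) looks smallest. The brown folder is at (282,198), with a green look-alike at (192,198). The mug is at (405,132), the clock at (274,132) and the case at (353,284). I'll check sizes with depth and an enlarged crop.

```bash
python3 - <<'E'
from h import *
a=load('top');b=load('side')
save('c.png',cv2.resize(a['frame'][140:250,230:480],None,fx=3.2,fy=3.2,interpolation=cv2.INTER_CUBIC))
for n,f in(('top',a),('side',b)):
    P=world(f); hsv=cv2.cvtColor(f['frame'],cv2.COLOR_RGB2HSV)
    z=P[...,2]; print(n,'table z',np.median(z[(abs(z)<.02)]))
    on=((z>.012)&(z<.3)&(P[...,0]>.3)&(P[...,0]<.95)&(abs(P[...,1])<.6)).astype(np.uint8)
    N,L,S,C=cv2.connectedComponentsWithStats(on)
    for i in range(1,N):
        if S[i,4]<60: continue
        q=P[L==i]; top=q[q[:,2]>q[:,2].max()-.012]
        print(S[i].tolist(),'min',q.min(0).round(3),'max',q.max(0).round(3),'mean',q.mean(0).round(3),'col',hsv[L==i].mean(0).round())
E
```

```text
top table z 0.00029704245462758294
[377, 112, 47, 42, 980] min [ 0.703 -0.191  0.012] max [ 0.788 -0.089  0.096] mean [ 0.746 -0.147  0.06 ] col [22. 70. 93.]
[253, 119, 42, 28, 996] min [0.728 0.108 0.012] max [0.781 0.205 0.08 ] mean [0.749 0.156 0.061] col [23. 79. 94.]
[417, 163, 38, 36, 857] min [ 0.58  -0.246  0.012] max [ 0.656 -0.183  0.129] mean [ 0.623 -0.213  0.088] col [ 13. 178.  73.]
[154, 171, 74, 54, 1894] min [0.54  0.27  0.012] max [0.667 0.432 0.134] mean [0.595 0.342 0.058] col [ 62. 212.  46.]
[247, 174, 68, 52, 2129] min [0.523 0.062 0.013] max [0.659 0.223 0.135] mean [0.589 0.137 0.065] col [ 14. 183.  35.]
[335, 188, 38, 37, 806] min [ 0.529 -0.064  0.013] max [0.602 0.017 0.128] mean [ 0.564 -0.023  0.093] col [ 13. 175.  68.]
[382, 191, 22, 22, 365] min [ 0.553 -0.139  0.012] max [ 0.602 -0.099  0.094] mean [ 0.579 -0.118  0.066] col [ 13. 172.  67.]
[336, 249, 34, 71, 1929] min [ 0.316 -0.062  0.014] max [0.476 0.012 0.042] mean [ 0.395 -0.025  0.034] col [60. 69. 12.]
side table z -0.0010330007670297237
[308, 89, 52, 118, 2590] min [ 0.53  -0.247  0.012] max [0.658 0.016 0.126] mean [ 0.587 -0.103  0.077] col [ 14. 134.  86.]
[260, 101, 35, 52, 1462] min [ 0.704 -0.194  0.012] max [ 0.79  -0.089  0.092] mean [ 0.745 -0.144  0.059] col [ 22.  56. 113.]
[252, 183, 61, 99, 3206] min [0.526 0.06  0.012] max [0.661 0.223 0.132] mean [0.588 0.149 0.056] col [ 14. 117.  59.]
[178, 193, 50, 55, 1685] min [0.73  0.11  0.012] max [0.785 0.205 0.077] mean [0.749 0.166 0.054] col [ 17.  64. 100.]
[365, 197, 81, 46, 2264] min [ 0.317 -0.062  0.012] max [0.477 0.012 0.038] mean [ 0.395 -0.017  0.03 ] col [18. 78. 45.]
[194, 269, 49, 117, 3922] min [0.542 0.269 0.012] max [0.669 0.431 0.132] mean [0.596 0.359 0.047] col [ 51. 123.  68.]
```

View pics/c.png

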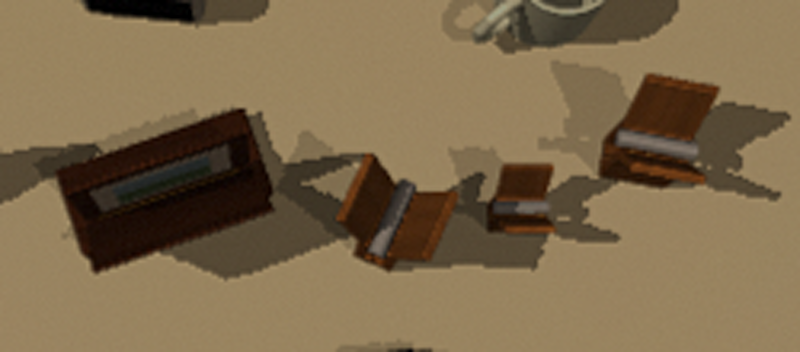

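The crop confirms the job clip: at crop (520,200), full-image (393,202), it is about 90 mm high. The other two, at (395,210) and (655,140) in the crop, are about 128 mm high. Next I'll fit the poses of the folder and clip.

```bash
python3 - <<'E'
from h import *
from scipy.spatial.transform import Rotation as R
print('tool R',R.from_rotvec(r.get_obs()['orientation']).as_matrix().round(3).tolist())
Q={}
for n in('top','side'):
    f=load(n);P=world(f);hsv=cv2.cvtColor(f['frame'],cv2.COLOR_RGB2HSV)
    def box(x0,x1,y0,y1,z0,z1):
        return (P[...,0]>x0)&(P[...,0]<x1)&(P[...,1]>y0)&(P[...,1]<y1)&(P[...,2]>z0)&(P[...,2]<z1)
    F=P[box(.5,.68,.04,.25,.006,.16)]
    t=F[F[:,2]>.122]
    c,(w,h),an=cv2.minAreaRect(t[:,:2].astype(np.float32)*1000); bp=cv2.boxPoints((c,(w,h),an))
    e=max([(bp[1]-bp[0]),(bp[2]-bp[1])],key=np.linalg.norm); e=e*np.sign(e[1]); psi=np.arctan2(-e[0],e[1])
    print(n,'back top',np.round(c,1),round(w),round(h),'psi',psi.round(3),len(t))
    foot=F[abs(F[:,2]-.02)<.006]; fr=cv2.minAreaRect(foot[:,:2].astype(np.float32)*1000); print(' foot rect',np.round(fr[0],1),np.round(fr[1]),round(fr[2],1))
    ex=np.array([np.cos(psi),np.sin(psi)]);ey=np.array([-ex[1],ex[0]])
    G=np.c_[(F[:,:2]-np.array(c)/1000)@np.c_[ex,ey],F[:,2]]
    for z in np.arange(.03,.14,.01):
        s=G[abs(G[:,2]-z)<.005]
        if len(s): print('  z%.2f'%z,np.percentile(s[:,0],[2,25,50,75,98]).round(4),len(s))
    print(' y ext',np.percentile(G[:,1],[.5,99.5]).round(3))
    cm=box(.54,.615,-.15,-.09,.008,.12); C=P[cm]; ch=hsv[cm]
    rod=C[(ch[:,1]<110)&(C[:,2]>.03)]
    print(' clip rod px',len(rod),rod.mean(0).round(4) if len(rod) else '')
    if len(rod)>8:
        d=np.linalg.svd(rod[:,:2]-rod[:,:2].mean(0))[2][0]; print('  rod dir',d.round(3),'ext',np.ptp((rod[:,:2]-rod[:,:2].mean(0))@d).round(3),'z',rod[:,2].min().round(3),rod[:,2].max().round(3))
    tp=C[C[:,2]>.08]; print(' wing tops',len(tp),tp.mean(0).round(4),tp.min(0).round(3),tp.max(0).round(3))
    cr=cv2.minAreaRect(C[C[:,2]>.045][:,:2].astype(np.float32)*1000);print(' clip upper rect',np.round(cr[0],1),np.round(cr[1]),round(cr[2],1))
E
```

```text
tool R [[0.974, 0.225, -0.0], [0.225, -0.974, 0.002], [-0.0, -0.002, -1.0]]
top back top [596.7 139.2] 5 128 psi 0.326 147
 foot rect [604.5 141.9] [ 70. 150.] 19.0
  z0.03 [-0.0102 -0.0085 -0.0063 -0.002  -0.001 ] 120
  z0.04 [-0.0152 -0.0135 -0.0117 -0.0022 -0.0013] 121
  z0.05 [-0.0211 -0.0188 -0.0167 -0.0025 -0.0014] 127
  z0.06 [-0.0259 -0.0239 -0.0217 -0.0026 -0.0012] 129
  z0.07 [-0.0309 -0.0288 -0.0267 -0.0024 -0.0012] 124
  z0.08 [-0.036  -0.0338 -0.0319 -0.0025 -0.0011] 135
  z0.09 [-0.0416 -0.0391 -0.0372 -0.0025 -0.0012] 140
  z0.10 [-0.0467 -0.0443 -0.042  -0.0025 -0.0013] 153
  z0.11 [-0.0551 -0.0503 -0.0478 -0.0021 -0.0009] 175
  z0.12 [-0.0562 -0.0546 -0.053  -0.0017 -0.0009] 161
  z0.13 [-0.002  -0.0012 -0.0002  0.0009  0.0024] 133
 y ext [-0.074  0.075]
 clip rod px 70 [ 0.5762 -0.1189  0.0538]
  rod dir [-0.014 -1.   ] ext 0.039 z 0.046 0.06
 wing tops 107 [ 0.5782 -0.1197  0.0859] [ 0.553 -0.137  0.08 ] [ 0.602 -0.101  0.094]
 clip upper rect [ 577.5 -119.2] [39. 49.] 88.9
side back top [598.5 138.3] 4 130 psi 0.329 164
 foot rect [605.2 141.6] [ 70. 151.] 18.5
  z0.03 [-0.0111 -0.0093 -0.0077 -0.002   0.0003] 141
  z0.04 [-0.0167 -0.0146 -0.0126 -0.0027  0.0007] 163
  z0.05 [-0.0217 -0.0197 -0.0179 -0.003   0.0001] 167
  z0.06 [-0.027  -0.0251 -0.0231 -0.003   0.0001] 173
  z0.07 [-0.032  -0.0302 -0.0285 -0.0029 -0.0005] 179
  z0.08 [-0.0373 -0.0353 -0.0335 -0.0029 -0.0012] 182
  z0.09 [-0.0422 -0.0404 -0.0385 -0.0028 -0.0001] 182
  z0.10 [-0.0477 -0.0454 -0.0434 -0.0028 -0.0001] 204
  z0.11 [-0.0561 -0.0519 -0.0496 -0.0029 -0.0011] 249
  z0.12 [-0.056  -0.0543 -0.0527 -0.0018  0.0008] 144
  z0.13 [-0.002  -0.0013 -0.0002  0.001   0.002 ] 149
 y ext [-0.071  0.076]
 clip rod px 31 [ 0.5708 -0.1305  0.0606]
  rod dir [ 0.702 -0.712] ext 0.048 z 0.044 0.088
 wing tops 81 [ 0.5818 -0.1181  0.085 ] [ 0.554 -0.137  0.08 ] [ 0.604 -0.1    0.09 ]
 clip upper rect [ 578.6 -120.9] [50. 41.] 1.6
```

>>> {"api": "arm_command", "payload": {
  "rows": [
    {"fingers":-1,"az":-6.9},
    {"fingers":-1,"az":-6.9},
    {"fingers":-1,"az":-6.9},
    {"fingers":-1,"az":-6.9},
    {"fingers":-1,"az":-6.9},
    {"fingers":-1,"az":-6.9},
    {"fingers":-1,"az":-6.9},
    {"fingers":-1,"az":-6.9},
    {"fingers":-1,"az":-6.9},
    {"fingers":-1,"az":-6.9}
  ]
}}

```text
validation failed for argument at $.ro...
```

>>> {"api": "arm_command", "payload": {
  "rows": [
    {"fingers":-1,"az":-6.9},
    {"fingers":-1,"az":-6.9},
    {"fingers":-1,"az":-6.9},
    {"fingers":-1,"az":-6.1},
    {"fingers":-1,"y":0.036,"x":0.018},
    {"fingers":-1,"y":0.036,"x":0.018},
    {"fingers":-1,"y":0.036,"x":0.018},
    {"fingers":-1,"y":0.036,"x":0.018},
    {"fingers":-1,"y":0.036,"x":0.018},
    {"fingers":-1,"y":0.036,"x":0.018}
  ]
}}

```text
validation failed for argument at $.ro...
```

>>> {"api": "arm_command", "payload": {
  "rows": [
    {"fingers":-1,"y":0.036,"x":0.018},
    {"fingers":-1,"y":0.036,"x":0.018},
    {"fingers":-1,"y":0.036,"x":0.018},
    {"fingers":-1,"y":0.036,"x":0.018},
    {"fingers":-1,"y":0.018,"x":0.036},
    {"fingers":-1,"y":0.018,"x":0.036},
    {"fingers":-1,"y":0.018,"x":0.036},
    {"fingers":-1,"y":0.018,"x":0.036},
    {"fingers":-1,"y":0.018,"x":0.036},
    {"fingers":-1,"y":0.018,"x":0.036}
  ]
}}

```text
validation failed for argument at $.ro...
```

>>> {"api": "arm_command", "payload": {
  "rows": [
    {"fingers":-1,"x":0,"y":0,"z":0,"ax":0,"ay":0,"az":-6.9}
  ]
}}

```text
clock: 0.18
tcp_pos: [0.1518, -0.6573, 0.2496]
orientation: [-3.093, -0.542, 0.0]
contact_force: [0.1, -0.4, 0.4]
grip_width: 0.0754
gripper_force: 0.0
```

All seven fields are needed in each row.

>>> {"api": "arm_command", "payload": {
  "rows": [
    {"fingers":-1,"x":0,"y":0,"z":0,"ax":0,"ay":0,"az":-6.9},
    {"fingers":-1,"x":0,"y":0,"z":0,"ax":0,"ay":0,"az":-6.9},
    {"fingers":-1,"x":0,"y":0,"z":0,"ax":0,"ay":0,"az":-6.9},
    {"fingers":-1,"x":0,"y":0,"z":0,"ax":0,"ay":0,"az":-6.9},
    {"fingers":-1,"x":0,"y":0,"z":0,"ax":0,"ay":0,"az":-6.9},
    {"fingers":-1,"x":0,"y":0,"z":0,"ax":0,"ay":0,"az":-6.9},
    {"fingers":-1,"x":0,"y":0,"z":0,"ax":0,"ay":0,"az":-6.9},
    {"fingers":-1,"x":0,"y":0,"z":0,"ax":0,"ay":0,"az":-6.9},
    {"fingers":-1,"x":0,"y":0,"z":0,"ax":0,"ay":0,"az":-6.9},
    {"fingers":-1,"x":0,"y":0,"z":0,"ax":0,"ay":0,"az":-6.9}
  ]
}}

```text
clock: 1.02
tcp_pos: [0.1516, -0.6574, 0.2497]
orientation: [-2.236, -2.206, -0.001]
contact_force: [-0.8, 0.2, 0.4]
grip_width: -0.0002
gripper_force: 0.0
```

>>> {"api": "arm_command", "payload": {
  "rows": [
    {"fingers":-1,"x":0,"y":0,"z":0,"ax":0,"ay":0,"az":-6.9},
    {"fingers":-1,"x":0,"y":0,"z":0,"ax":0,"ay":0,"az":-6.9},
    {"fingers":-1,"x":0,"y":0,"z":0,"ax":0,"ay":0,"az":-6.1},
    {"fingers":-1,"x":0.018,"y":0.036,"z":0,"ax":0,"ay":0,"az":0},
    {"fingers":-1,"x":0.018,"y":0.036,"z":0,"ax":0,"ay":0,"az":0},
    {"fingers":-1,"x":0.018,"y":0.036,"z":0,"ax":0,"ay":0,"az":0},
    {"fingers":-1,"x":0.018,"y":0.036,"z":0,"ax":0,"ay":0,"az":0},
    {"fingers":-1,"x":0.018,"y":0.036,"z":0,"ax":0,"ay":0,"az":0},
    {"fingers":-1,"x":0.018,"y":0.036,"z":0,"ax":0,"ay":0,"az":0},
    {"fingers":-1,"x":0.018,"y":0.036,"z":0,"ax":0,"ay":0,"az":0}
  ]
}}

```text
clock: 1.85
tcp_pos: [0.3505, -0.4556, 0.2501]
orientation: [-1.829, -2.554, 0.0]
contact_force: [-0.8, 0.1, -0.7]
grip_width: 0.0003
gripper_force: 0.0
```

>>> {"api": "arm_command", "payload": {
  "rows": [
    {"fingers":-1,"x":0.018,"y":0.036,"z":0,"ax":0,"ay":0,"az":0},
    {"fingers":-1,"x":0.018,"y":0.036,"z":0,"ax":0,"ay":0,"az":0},
    {"fingers":-1,"x":0.018,"y":0.036,"z":0,"ax":0,"ay":0,"az":0},
    {"fingers":-1,"x":0.036,"y":0.018,"z":0,"ax":0,"ay":0,"az":0},
    {"fingers":-1,"x":0.036,"y":0.018,"z":0,"ax":0,"ay":0,"az":0},
    {"fingers":-1,"x":0.036,"y":0.018,"z":0,"ax":0,"ay":0,"az":0},
    {"fingers":-1,"x":0.036,"y":0.018,"z":0,"ax":0,"ay":0,"az":0},
    {"fingers":-1,"x":0.036,"y":0.018,"z":0,"ax":0,"ay":0,"az":0},
    {"fingers":-1,"x":0.036,"y":0.018,"z":0,"ax":0,"ay":0,"az":0},
    {"fingers":-1,"x":0,"y":0,"z":0,"ax":0,"ay":0,"az":0}
  ]
}}

```text
clock: 2.68
tcp_pos: [0.4682, -0.1233, 0.2508]
orientation: [-1.814, -2.564, -0.005]
contact_force: [0.2, 0.8, -0.5]
grip_width: 0.0002
gripper_force: 0.0
```

```bash
cat >> h.py <<'E'
from scipy.spatial.transform import Rotation as R
FE=np.array([.5952,.1384,.130]);PSI=.328
FR=R.from_euler('z',PSI).as_matrix()
def st():
    o=r.get_obs();M=R.from_rotvec(o['orientation']).as_matrix()
    print('t',round(float(o['clock']),2),'tcp',o['tcp_pos'].round(4),'yaw',np.arctan2(M[1,0],M[0,0]).round(3),'zaxis',M[:,2].round(3),'inFE',(FR.T@(o['tcp_pos']-FE)).round(4),'F',o['contact_force'].round(1),'w',round(float(o['grip_width']),4),'gf',round(float(o['gripper_force']),1),'j',o['joints'].round(2))
    return o,M
E
python3 -c "
from h import *
st()"
```

```text
t 2.68 tcp [ 0.4682 -0.1233  0.2508] yaw 1.91 zaxis [ 0.001  0.003 -1.   ] inFE [-0.2045 -0.2068  0.1208] F [ 0.2  0.8 -0.5] w 0.0002 gf 0.0 j [ 0.69  0.22 -0.64  1.96  0.15  1.    0.33]
```

>>> {"api": "arm_command", "payload": {
  "rows": [
    {"fingers":-1,"x":0.0345,"y":0.0167,"z":0,"ax":0,"ay":0,"az":0},
    {"fingers":-1,"x":0.0345,"y":0.0167,"z":0,"ax":0,"ay":0,"az":0},
    {"fingers":-1,"x":0.0345,"y":0.0167,"z":0,"ax":0,"ay":0,"az":0},
    {"fingers":-1,"x":0.0345,"y":0.0167,"z":0,"ax":0,"ay":0,"az":0},
    {"fingers":-1,"x":0.0345,"y":0.0167,"z":0,"ax":0,"ay":0,"az":0},
    {"fingers":-1,"x":0.0345,"y":0.0167,"z":0,"ax":0,"ay":0,"az":0.6},
    {"fingers":-1,"x":0,"y":0,"z":0.032,"ax":0,"ay":0,"az":0},
    {"fingers":-1,"x":0,"y":0,"z":0.032,"ax":0,"ay":0,"az":0},
    {"fingers":-1,"x":0,"y":0,"z":0.032,"ax":0,"ay":0,"az":0},
    {"fingers":-1,"x":0,"y":0,"z":0.032,"ax":0,"ay":0,"az":0}
  ]
}}

```text
clock: 3.52
tcp_pos: [0.4953, 0.0961, 0.1208]
orientation: [1.842, 2.545, -0.0]
contact_force: [0.2, -0.4, -0.5]
grip_width: -0.0001
gripper_force: 0.0
```

>>> {"api": "arm_command", "payload": {
  "rows": [
    {"fingers":-1,"x":0,"y":0.012,"z":0,"ax":0,"ay":0,"az":0},
    {"fingers":-1,"x":0,"y":0.012,"z":0,"ax":0,"ay":0,"az":0},
    {"fingers":-1,"x":0,"y":0.01,"z":0,"ax":0,"ay":0,"az":0},
    {"fingers":-1,"x":0,"y":0.01,"z":0,"ax":0,"ay":0,"az":0},
    {"fingers":-1,"x":0,"y":0.008,"z":0,"ax":0,"ay":0,"az":0},
    {"fingers":-1,"x":0,"y":0.008,"z":0,"ax":0,"ay":0,"az":0},
    {"fingers":-1,"x":0,"y":0.006,"z":0,"ax":0,"ay":0,"az":0},
    {"fingers":-1,"x":0,"y":0.004,"z":0,"ax":0,"ay":0,"az":0},
    {"fingers":-1,"x":0,"y":0,"z":0,"ax":0,"ay":0,"az":0}
  ]
}}

```text
clock: 4.27
tcp_pos: [0.5628, 0.1183, 0.1225]
orientation: [1.842, 2.544, 0.001]
contact_force: [-0.4, -1.1, 0.1]
grip_width: 0.0001
gripper_force: 0.0
```

```bash
python3 -c "
from h import *
st()"
```

```text
t 4.27 tcp [0.5628 0.1183 0.1225] yaw 1.888 zaxis [ 0.001  0.    -1.   ] inFE [-0.0371 -0.0086 -0.0075] F [-0.4 -1.1  0.1] w 0.0001 gf 0.0 j [ 0.17  0.55 -0.64  1.87  0.42  0.86 -0.36]
```

>>> {"api": "arm_command", "payload": {
  "rows": [
    {"fingers":-1,"x":0,"y":0.005,"z":0,"ax":0,"ay":0,"az":0},
    {"fingers":-1,"x":0,"y":0.005,"z":0,"ax":0,"ay":0,"az":0},
    {"fingers":-1,"x":0,"y":0.004,"z":0,"ax":0,"ay":0,"az":0},
    {"fingers":-1,"x":0,"y":0.002,"z":0,"ax":0,"ay":0,"az":0},
    {"fingers":-1,"x":0,"y":0,"z":0,"ax":0,"ay":0,"az":0},
    {"fingers":-1,"x":0,"y":0,"z":0,"ax":0,"ay":0,"az":0}
  ]
}}

```text
clock: 4.77
tcp_pos: [0.5773, 0.1231, 0.1223]
orientation: [1.842, 2.545, 0.0]
contact_force: [1.0, -0.3, -0.9]
grip_width: -0.0001
gripper_force: 0.0
```

```bash
cat >> h.py <<'E'
def leaf():
    f=grab('side');P=(world(f)-FE)@FR
    q=P[(abs(P[...,1])<.06)&(P[...,2]>-.1)&(P[...,2]<.01)&(abs(P[...,0])<.07)]
    for z in np.arange(-.09,.011,.02):
        s=q[abs(q[:,2]-z)<.006]
        if len(s): print('z%.2f'%z,np.percentile(s[:,0],[2,25,50,75,98]).round(4),len(s))
E
python3 -c "
from h import *
st();leaf()"
```

```text
t 4.77 tcp [0.5773 0.1231 0.1223] yaw 1.888 zaxis [ 0.  0. -1.] inFE [-0.0219 -0.0087 -0.0077] F [ 1.  -0.3 -0.9] w -0.0001 gf 0.0 j [ 0.16  0.57 -0.63  1.84  0.43  0.87 -0.36]
z-0.09 [-0.0047 -0.0044 -0.0043 -0.0042  0.0014] 42
z-0.07 [-0.0053 -0.005  -0.0049 -0.0046  0.0016] 38
z-0.05 [-0.0059 -0.0056 -0.0055 -0.0053  0.0016] 38
z-0.03 [-0.0128 -0.0062 -0.006   0.0007  0.0015] 36
z-0.01 [-0.0351 -0.0225 -0.0069  0.0011  0.0016] 147
z0.01 [-0.0328 -0.0251 -0.0209 -0.0186 -0.0119] 30
```

>>> {"api": "arm_command", "payload": {
  "rows": [
    {"fingers":-1,"x":0,"y":0.002,"z":0,"ax":0,"ay":0,"az":0},
    {"fingers":-1,"x":0,"y":0.001,"z":0,"ax":0,"ay":0,"az":0},
    {"fingers":-1,"x":0,"y":0.001,"z":0,"ax":0,"ay":0,"az":0},
    {"fingers":-1,"x":0,"y":0,"z":0,"ax":0,"ay":0,"az":0},
    {"fingers":-1,"x":0,"y":0,"z":0,"ax":0,"ay":0,"az":0},
    {"fingers":-1,"x":0,"y":0,"z":0,"ax":0,"ay":0,"az":0}
  ]
}}

```text
clock: 5.32
tcp_pos: [0.581, 0.1243, 0.1223]
orientation: [1.842, 2.545, 0.0]
contact_force: [-0.1, 0.1, -1.2]
grip_width: -0.0
gripper_force: 0.0
```

```bash
python3 -c "
from h import *
st();leaf()"
```

```text
t 5.32 tcp [0.581  0.1243 0.1223] yaw 1.888 zaxis [ 0.  0. -1.] inFE [-0.018  -0.0088 -0.0077] F [-0.1  0.1 -1.2] w -0.0 gf 0.0 j [ 0.16  0.57 -0.63  1.83  0.43  0.88 -0.36]
z-0.09 [-0.004  -0.0038 -0.0037 -0.0035 -0.0023] 40
z-0.07 [-0.0041 -0.0038 -0.0037 -0.0036 -0.0033] 41
z-0.05 [-0.004  -0.0037 -0.0036 -0.0036 -0.0033] 37
z-0.03 [-0.0242 -0.0038 -0.0036 -0.0035  0.0015] 39
z-0.01 [-0.0309 -0.0215 -0.0083 -0.0036  0.0016] 112
z0.01 [-0.0303 -0.0202 -0.0168 -0.0161 -0.0113] 25
```

The folder is shut: the board face is vertical at x' of about -3.7 mm at every height. I'll retreat and move over the clip.

>>> {"api": "arm_command", "payload": {
  "rows": [
    {"fingers":-1,"x":0,"y":-0.02,"z":0,"ax":0,"ay":0,"az":0},
    {"fingers":-1,"x":0,"y":-0.02,"z":0,"ax":0,"ay":0,"az":0},
    {"fingers":-1,"x":0,"y":-0.02,"z":0,"ax":0,"ay":0,"az":0},
    {"fingers":-1,"x":0,"y":0,"z":-0.032,"ax":0,"ay":0,"az":0},
    {"fingers":-1,"x":0,"y":0,"z":-0.032,"ax":0,"ay":0,"az":0},
    {"fingers":-1,"x":0,"y":0,"z":-0.032,"ax":0,"ay":0,"az":0},
    {"fingers":1,"x":0,"y":0,"z":-0.032,"ax":0,"ay":0,"az":0},
    {"fingers":1,"x":0,"y":0,"z":0,"ax":0,"ay":0,"az":6},
    {"fingers":1,"x":0,"y":0,"z":0,"ax":0,"ay":0,"az":6},
    {"fingers":1,"x":0,"y":0,"z":0,"ax":0,"ay":0,"az":6}
  ]
}}

```text
clock: 6.2
tcp_pos: [0.5243, 0.1055, 0.2512]
orientation: [2.223, 2.218, 0.002]
contact_force: [0.5, -0.4, -0.1]
grip_width: 0.0482
gripper_force: 0.0
```

>>> {"api": "arm_command", "payload": {
  "rows": [
    {"fingers":1,"x":-0.038,"y":0.009,"z":0,"ax":0,"ay":0,"az":0},
    {"fingers":1,"x":-0.038,"y":0.009,"z":0,"ax":0,"ay":0,"az":0},
    {"fingers":1,"x":-0.038,"y":0.009,"z":0,"ax":0,"ay":0,"az":0},
    {"fingers":1,"x":-0.038,"y":0.009,"z":0,"ax":0,"ay":0,"az":0},
    {"fingers":1,"x":-0.038,"y":0.009,"z":0,"ax":0,"ay":0,"az":0},
    {"fingers":1,"x":-0.033,"y":0.009,"z":0,"ax":0,"ay":0,"az":0},
    {"fingers":1,"x":0,"y":0,"z":0,"ax":0,"ay":0,"az":0},
    {"fingers":1,"x":0,"y":0,"z":0,"ax":0,"ay":0,"az":0}
  ]
}}

```text
clock: 6.87
tcp_pos: [0.5786, -0.1201, 0.2498]
orientation: [-2.223, -2.22, 0.001]
contact_force: [-0.3, 1.5, 0.3]
grip_width: 0.0858
gripper_force: 0.0
```

```bash
python3 - <<'E'
from h import *
st();w=grab('wrist');a=grab('top');leaf()
print(w['K'].round(1).tolist(),w['world_from_camera'].round(3).tolist())
save('w1.png',w['frame'])
E
```

```text
t 6.87 tcp [ 0.5786 -0.1201  0.2498] yaw 1.569 zaxis [-0. -0. -1.] inFE [-0.0989 -0.2393  0.1198] F [-0.3  1.5  0.3] w 0.0858 gf 0.0 j [ 0.54  0.4  -0.57  1.73  0.24  1.08 -0.11]
z-0.09 [-0.004  -0.0038 -0.0036 -0.0035 -0.0026] 44
z-0.07 [-0.004  -0.0038 -0.0037 -0.0035 -0.0032] 46
z-0.05 [-0.004  -0.0038 -0.0037 -0.0036 -0.0033] 47
z-0.03 [-0.0041 -0.0038 -0.0037 -0.0035  0.0014] 57
z-0.01 [-0.004  -0.0038 -0.0037 -0.0033  0.0016] 73
[[309.7, 0.0, 318.3], [0.0, 309.7, 202.1], [0.0, 0.0, 1.0]] [[1.0, -0.001, -0.001, 0.578], [-0.002, -0.963, -0.27, -0.051], [-0.0, 0.27, -0.963, 0.372], [0.0, 0.0, 0.0, 1.0]]
```

View pics/w1.png

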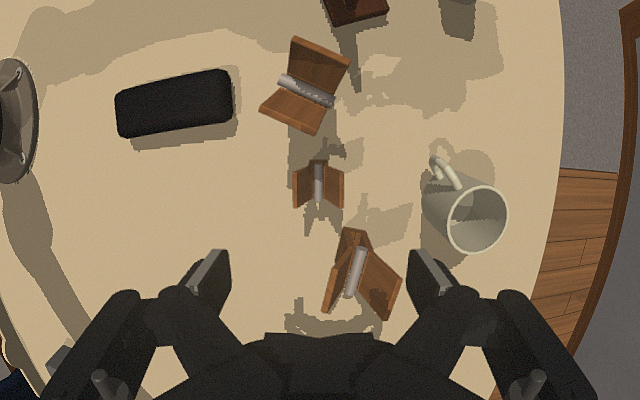

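The wrist view shows the small clip at (318,183), with its wings at columns 293–343. That is centred between the pads at columns 228 and 410. The folder is still shut. Now I'll measure the clip finely.

```bash
cat >> h.py <<'E'
def wworld(f):
    K=f['K'];T=f['world_from_camera'];d=f['depth']
    v,u=np.mgrid[:d.shape[0],:d.shape[1]]
    a=(u-K[0,2])/K[0,0];b=(v-K[1,2])/K[1,1];t=np.hypot(a,b)+1e-9
    k=np.tan(np.minimum(t,1.4))/t
    return np.stack([a*k*d,b*k*d,d],-1)@T[:3,:3].T+T[:3,3]
E
python3 - <<'E'
from h import *
f=load('wrist');P=wworld(f);hsv=cv2.cvtColor(f['frame'],cv2.COLOR_RGB2HSV)
v,u=np.mgrid[:400,:640]
m=(u>285)&(u<352)&(v>150)&(v<212)&(P[...,2]>.03)&(P[...,2]<.12)
C=P[m];h=hsv[m];print(len(C),C.min(0).round(3),C.max(0).round(3))
rod=C[(h[:,1]<90)&(abs(C[:,2]-.053)<.012)]
d=np.linalg.svd(rod[:,:2]-rod[:,:2].mean(0))[2][0]
print('rod',len(rod),rod.mean(0).round(4),np.median(rod,0).round(4),d.round(3),np.ptp(rod@[0,1,0]).round(3))
for s in(-1,1):
    t=C[((C[:,0]-.578)*s>.012)&(C[:,2]>.078)]; print(s,t.mean(0).round(4),np.percentile(t[:,0],[3,97]).round(4),np.percentile(t[:,1],[2,98]).round(4),t[:,2].max().round(4),np.polyfit(t[:,1],t[:,0],1).round(3))
E
```

```text
1881 [ 0.553 -0.138  0.03 ] [ 0.602 -0.099  0.089]
rod 333 [ 0.5778 -0.118   0.0517] [ 0.5779 -0.1179  0.0522] [ 0.009 -1.   ] 0.039
-1 [ 0.5571 -0.118   0.0839] [0.5533 0.5607] [-0.1358 -0.1012] 0.0888 [-0.007  0.556]
1 [ 0.5985 -0.1183  0.0843] [0.5954 0.602 ] [-0.1361 -0.1013] 0.0883 [-0.011  0.597]
```

>>> {"api": "arm_command", "payload": {
  "grip_force": 35,
  "rows": [
    {"fingers":1,"x":0.0015,"y":-0.0005,"z":0.035,"ax":0,"ay":0,"az":0},
    {"fingers":1,"x":0,"y":0,"z":0.035,"ax":0,"ay":0,"az":0},
    {"fingers":1,"x":0,"y":0,"z":0.035,"ax":0,"ay":0,"az":0},
    {"fingers":1,"x":0,"y":0,"z":0.03,"ax":0,"ay":0,"az":0},
    {"fingers":1,"x":0,"y":0,"z":0.02,"ax":0,"ay":0,"az":0},
    {"fingers":1,"x":0,"y":0,"z":0.017,"ax":0,"ay":0,"az":0},
    {"fingers":1,"x":0,"y":0,"z":0,"ax":0,"ay":0,"az":0},
    {"fingers":1,"x":0,"y":0,"z":0,"ax":0,"ay":0,"az":0}
  ]
}}

```text
clock: 7.68
tcp_pos: [0.5778, -0.1141, 0.0781]
orientation: [-2.214, -2.227, 0.0]
contact_force: [-0.2, 0.1, -0.4]
grip_width: 0.0854
gripper_force: 0.0
```

```bash
python3 -c "
from h import *
st()"
```

```text
t 7.68 tcp [ 0.5778 -0.1141  0.0781] yaw 1.577 zaxis [-0.001  0.001 -1.   ] inFE [-0.0978 -0.2334 -0.0519] F [-0.2  0.1 -0.4] w 0.0854 gf 0.0 j [ 0.46  0.6  -0.49  1.87  0.39  0.77 -0.24]
```

>>> {"api": "arm_command", "payload": {
  "grip_force": 35,
  "rows": [
    {"fingers":1,"x":-0.0045,"y":0,"z":0,"ax":0,"ay":0,"az":0},
    {"fingers":1,"x":0,"y":0,"z":0,"ax":0,"ay":0,"az":0},
    {"fingers":-1,"x":0,"y":0,"z":0,"ax":0,"ay":0,"az":0},
    {"fingers":-1,"x":0,"y":0,"z":0,"ax":0,"ay":0,"az":0},
    {"fingers":-1,"x":0,"y":0,"z":0,"ax":0,"ay":0,"az":0},
    {"fingers":-1,"x":0,"y":0,"z":0,"ax":0,"ay":0,"az":0},
    {"fingers":-1,"x":0,"y":0,"z":0,"ax":0,"ay":0,"az":0},
    {"fingers":-1,"x":0,"y":0,"z":0,"ax":0,"ay":0,"az":0},
    {"fingers":-1,"x":0,"y":0,"z":0,"ax":0,"ay":0,"az":0},
    {"fingers":-1,"x":0,"y":0,"z":0,"ax":0,"ay":0,"az":0}
  ]
}}

```text
clock: 8.52
tcp_pos: [0.5796, -0.1204, 0.0829]
orientation: [2.216, 2.222, 0.0]
contact_force: [-11.9, 0.6, 36.5]
grip_width: 0.0255
gripper_force: 32.6
```

```bash
python3 - <<'E'
from h import *
st();a=grab('wrist');s=grab('side')
save('d.png',np.hstack([cv2.resize(s['frame'][80:220,260:400],(560,560)),cv2.resize(a['frame'][100:380,260:380],(240,560))]))
E
```

```text
t 8.52 tcp [ 0.5796 -0.1204  0.0829] yaw 1.574 zaxis [ 0.003 -0.002 -1.   ] inFE [-0.0982 -0.2399 -0.0471] F [-11.9   0.6  36.5] w 0.0255 gf 32.6 j [ 0.47  0.6  -0.49  1.86  0.39  0.78 -0.23]
```

View pics/d.png

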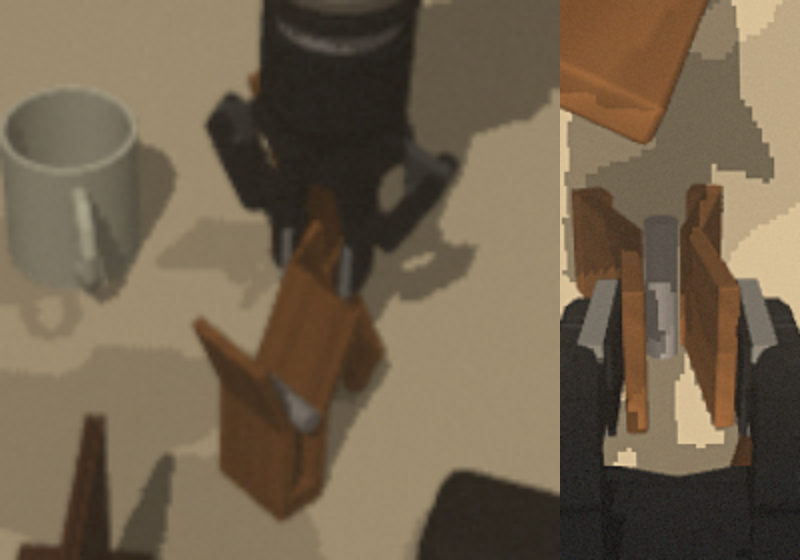

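The clip is squeezed between the pads (the wrist crop shows both wings and the rod), but the pads' swing presses it into the table with about 36 N. I'll lift gently to relieve that.

>>> {"api": "arm_command", "payload": {
  "grip_force": 35,
  "rows": [
    {"fingers":-1,"x":0,"y":0,"z":-0.003,"ax":0,"ay":0,"az":0},
    {"fingers":-1,"x":0,"y":0,"z":-0.003,"ax":0,"ay":0,"az":0},
    {"fingers":-1,"x":0,"y":0,"z":-0.004,"ax":0,"ay":0,"az":0},
    {"fingers":-1,"x":0,"y":0,"z":-0.004,"ax":0,"ay":0,"az":0},
    {"fingers":-1,"x":0,"y":0,"z":-0.006,"ax":0,"ay":0,"az":0},
    {"fingers":-1,"x":0,"y":0,"z":0,"ax":0,"ay":0,"az":0}
  ]
}}

```text
clock: 9.12
tcp_pos: [0.5788, -0.1203, 0.0992]
orientation: [2.217, 2.224, 0.001]
contact_force: [0.8, -0.5, -1.3]
grip_width: 0.0212
gripper_force: 40.1
```

```bash
python3 - <<'E'
from h import *
st()
E
```

```text
t 9.12 tcp [ 0.5788 -0.1203  0.0992] yaw 1.574 zaxis [ 0.001 -0.    -1.   ] inFE [-0.0989 -0.2396 -0.0308] F [ 0.8 -0.5 -1.3] w 0.0212 gf 40.1 j [ 0.48  0.57 -0.5   1.86  0.37  0.81 -0.21]
```

>>> {"api": "arm_command", "payload": {
  "grip_force": 35,
  "rows": [
    {"fingers":-1,"x":0,"y":0,"z":-0.02,"ax":0,"ay":0,"az":0},
    {"fingers":-1,"x":0,"y":0,"z":-0.025,"ax":0,"ay":0,"az":0},
    {"fingers":-1,"x":0,"y":0,"z":-0.025,"ax":0,"ay":0,"az":0},
    {"fingers":-1,"x":0,"y":0,"z":-0.025,"ax":0,"ay":0,"az":0},
    {"fingers":-1,"x":0,"y":0,"z":-0.025,"ax":0,"ay":0,"az":0},
    {"fingers":-1,"x":0,"y":0,"z":-0.025,"ax":0,"ay":0,"az":0},
    {"fingers":-1,"x":0,"y":0,"z":-0.02,"ax":0,"ay":0,"az":0},
    {"fingers":-1,"x":0,"y":0,"z":-0.01,"ax":0,"ay":0,"az":0},
    {"fingers":-1,"x":0,"y":0,"z":0,"ax":0,"ay":0,"az":0},
    {"fingers":-1,"x":0,"y":0,"z":0,"ax":0,"ay":0,"az":0}
  ]
}}

```text
clock: 9.95
tcp_pos: [0.578, -0.1204, 0.2727]
orientation: [-2.218, -2.225, 0.0]
contact_force: [-0.9, -0.5, -1.1]
grip_width: 0.0212
gripper_force: 40.1
```

```bash
cat >> h.py <<'E'
def clip(name='wrist'):
    o,M=st(); f=grab(name);P=wworld(f) if name=='wrist' else world(f)
    hsv=cv2.cvtColor(f['frame'],cv2.COLOR_RGB2HSV); t=o['tcp_pos']
    L=(P-t)@M
    wood=(hsv[...,1]>110)&(hsv[...,0]<22)&(hsv[...,2]>35)
    b=(abs(L[...,0])<.035)&(abs(L[...,1])<.04)&(L[...,2]>-.03)&(L[...,2]<.1)
    c=L[b&wood]; print(name,'wood tool-frame',len(c),c.min(0).round(4),c.max(0).round(4))
    for z in np.arange(-.01,.09,.01):
        s=c[abs(c[:,2]-z)<.005]
        if len(s)>5: print(' z%.2f'%z,'y',np.percentile(s[:,1],[2,25,50,75,98]).round(4),'x',np.percentile(s[:,0],[2,98]).round(4),len(s))
    g=L[b&(hsv[...,1]<90)&(hsv[...,2]>50)&(abs(L[...,1])<.008)]
    if len(g): print(' rod',len(g),np.median(g,0).round(4),np.percentile(g[:,0],[2,98]).round(4))
    return f
E
python3 - <<'E'
from h import *
w=clip();s=clip('side');leaf()
save('e.png',np.hstack([cv2.resize(s['frame'][50:210,250:410],(480,480)),cv2.resize(w['frame'][100:380,240:400],(274,480))]))
E
```

```text
t 9.95 tcp [ 0.578  -0.1204  0.2727] yaw 1.574 zaxis [-0. -0. -1.] inFE [-0.0997 -0.2394  0.1427] F [-0.9 -0.5 -1.1] w 0.0212 gf 40.1 j [ 0.55  0.38 -0.58  1.71  0.23  1.12 -0.09]
wrist wood tool-frame 4268 [-0.0163 -0.0276 -0.0253] [0.0201 0.027  0.0843]
 z-0.01 y [-0.0107 -0.0091  0.0063  0.0089  0.0235] x [-0.0128  0.0189] 129
 z0.00 y [-0.0108 -0.0084  0.0055  0.0077  0.01  ] x [-0.0149  0.0194] 1638
 z0.01 y [-0.0113 -0.0079 -0.0062  0.0069  0.0102] x [-0.0146  0.0196] 230
 z0.02 y [-0.011  -0.0073  0.0055  0.0064  0.0101] x [-0.0114  0.0196] 213
 z0.03 y [-0.0111 -0.0072 -0.0064  0.0065  0.0103] x [-0.0144  0.0197] 187
 z0.04 y [-0.0148 -0.0093  0.0049  0.007   0.0132] x [-0.0127  0.0197] 401
 z0.05 y [-0.0185 -0.0161  0.0098  0.015   0.017 ] x [-0.001   0.0196] 384
 z0.06 y [-0.0218 -0.0196 -0.0124  0.0188  0.0208] x [-0.005   0.0197] 399
 z0.07 y [-0.0258 -0.0235 -0.0163  0.0217  0.024 ] x [-0.0096  0.0198] 448
 z0.08 y [-0.0274 -0.026   0.0172  0.0251  0.0269] x [-0.0137  0.0197] 229
 rod 1128 [ 0.0034 -0.0005  0.0349] [-0.0179  0.0213]
t 10.0 tcp [ 0.5774 -0.1204  0.2718] y
[... 574 characters left out ...]
[-0.0164  0.0188] 61
 z0.04 y [-0.0152 -0.013  -0.0115  0.0052  0.0114] x [-0.013   0.0189] 73
 z0.05 y [-0.018  -0.0162 -0.015  -0.0111  0.0148] x [-0.0126  0.02  ] 65
 z0.06 y [-0.0217 -0.0198 -0.0186 -0.0143  0.0184] x [-0.0132  0.0204] 67
 z0.07 y [-0.0253 -0.0228 -0.0186  0.016   0.0216] x [-0.0132  0.0193] 101
 z0.08 y [-0.0273 -0.0258 -0.0208  0.0175  0.0256] x [-0.014   0.0194] 57
 rod 40 [0.0158 0.0001 0.0355] [-0.0009  0.0218]
z-0.09 [-0.004  -0.0038 -0.0037 -0.0036 -0.0029] 47
z-0.07 [-0.004  -0.0038 -0.0037 -0.0035 -0.0031] 49
z-0.05 [-0.004  -0.0039 -0.0037 -0.0036 -0.0035] 52
z-0.03 [-0.0041 -0.0039 -0.0038 -0.0036  0.0008] 56
z-0.01 [-0.004  -0.0038 -0.0036  0.001   0.0016] 76
```

View pics/e.png

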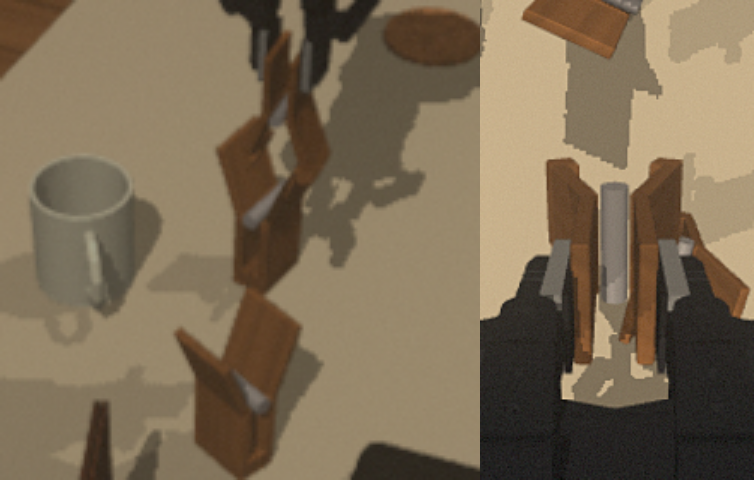

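The clip is held fully open and symmetric, with the rod about 38 mm and the tips about 85 mm ahead of the TCP. I'll turn it and carry it above the folder.

>>> {"api": "arm_command", "payload": {
  "grip_force": 35,
  "rows": [
    {"fingers":-1,"x":0,"y":0,"z":0,"ax":0,"ay":0,"az":-4.6},
    {"fingers":-1,"x":0,"y":0,"z":0,"ax":0,"ay":0,"az":-4.7},
    {"fingers":-1,"x":0,"y":0,"z":0,"ax":0,"ay":0,"az":-4.7},
    {"fingers":-1,"x":0,"y":0,"z":0,"ax":0,"ay":0,"az":-4.6},
    {"fingers":-1,"x":0.015,"y":0.006,"z":0,"ax":0,"ay":0,"az":0},
    {"fingers":-1,"x":0.024,"y":0.01,"z":0,"ax":0,"ay":0,"az":0},
    {"fingers":-1,"x":0.024,"y":0.01,"z":0,"ax":0,"ay":0,"az":0},
    {"fingers":-1,"x":0.024,"y":0.01,"z":0,"ax":0,"ay":0,"az":0},
    {"fingers":-1,"x":0.024,"y":0.01,"z":0,"ax":0,"ay":0,"az":0},
    {"fingers":-1,"x":0.024,"y":0.01,"z":0,"ax":0,"ay":0,"az":0}
  ]
}}

```text
clock: 10.93
tcp_pos: [0.5871, 0.0266, 0.2719]
orientation: [-1.828, -2.553, 0.002]
contact_force: [0.0, 0.8, -0.8]
grip_width: 0.0211
gripper_force: 40.1
```

>>> {"api": "arm_command", "payload": {
  "grip_force": 35,
  "rows": [
    {"fingers":-1,"x":0.024,"y":0.01,"z":0,"ax":0,"ay":0,"az":0},
    {"fingers":-1,"x":0.024,"y":0.01,"z":0,"ax":0,"ay":0,"az":0},
    {"fingers":-1,"x":0.024,"y":0.01,"z":0,"ax":0,"ay":0,"az":0},
    {"fingers":-1,"x":0.018,"y":0.008,"z":0,"ax":0,"ay":0,"az":0},
    {"fingers":-1,"x":0.012,"y":0.006,"z":0,"ax":0,"ay":0,"az":0},
    {"fingers":-1,"x":0,"y":0,"z":0,"ax":0,"ay":0,"az":0},
    {"fingers":-1,"x":0,"y":0,"z":0,"ax":0,"ay":0,"az":0},
    {"fingers":-1,"x":0,"y":0,"z":0,"ax":0,"ay":0,"az":0}
  ]
}}

```text
clock: 11.6
tcp_pos: [0.5966, 0.1344, 0.2726]
orientation: [-1.831, -2.553, 0.003]
contact_force: [-0.9, -0.1, -0.8]
grip_width: 0.021
gripper_force: 40.1
```

```bash
python3 - <<'E'
from h import *
clip();leaf()
f=load('wrist');P=(wworld(f)-FE)@FR
q=P[(P[...,2]>-.006)&(P[...,2]<.006)&(abs(P[...,0])<.02)&(abs(P[...,1])<.09)]
print('edge seen by wrist',len(q),np.percentile(q[:,0],[2,50,98]).round(4),np.percentile(q[:,1],[1,99]).round(4),'slope',np.polyfit(q[:,1],q[:,0],1).round(4),np.median(q[:,2]).round(4))
E
```

```text
t 11.6 tcp [0.5966 0.1344 0.2726] yaw 1.897 zaxis [-0.001 -0.001 -1.   ] inFE [ 1.000e-04 -4.200e-03  1.426e-01] F [-0.9 -0.1 -0.8] w 0.021 gf 40.1 j [ 0.2   0.44 -0.7   1.65  0.31  1.16 -0.25]
wrist wood tool-frame 4283 [-0.0161 -0.0317 -0.0261] [0.02   0.0267 0.0838]
 z-0.01 y [-0.0103 -0.0088 -0.0067  0.0086  0.0103] x [-0.0138  0.0184] 110
 z0.00 y [-0.0104 -0.0081 -0.0057  0.008   0.0104] x [-0.0149  0.0195] 1667
 z0.01 y [-0.0103 -0.0071 -0.0058  0.0073  0.0107] x [-0.008   0.0197] 233
 z0.02 y [-0.0106 -0.007   0.0059  0.0068  0.0107] x [-0.0106  0.0197] 222
 z0.03 y [-0.0105 -0.0067 -0.006   0.0068  0.0105] x [-0.0133  0.0197] 186
 z0.04 y [-0.0143 -0.0096  0.0053  0.007   0.0136] x [-0.0121  0.0197] 403
 z0.05 y [-0.0179 -0.0156  0.0111  0.0155  0.0175] x [-0.0012  0.0197] 392
 z0.06 y [-0.0214 -0.0191  0.0142  0.0194  0.0213] x [-0.005   0.0198] 399
 z0.07 y [-0.0253 -0.0231 -0.0152  0.0222  0.0246] x [-0.0095  0.0197] 447
 z0.08 y [-0.0269 -0.0256  0.0159  0.0254  0.0265] x [-0.0136  0.0197] 218
 rod 1153 [ 0.003  -0.0001  0.0348] [-0.0178  0.0213]
z-0.09 [-0.004  -0.0039 -0.0037 -0.0035 -0.0034] 49
z-0.07 [-0.004  -0.0038 -0.0037 -0.0035 -0.0031] 49
z-0.05 [-0.004  -0.0038 -0.0036 -0.0035 -0.0033] 47
z-0.03 [-0.0041 -0.0038 -0.0037 -0.0036  0.0014] 57
z-0.01 [-0.004  -0.0037 -0.0036  0.0011  0.0016] 76
edge seen by wrist 876 [-0.0038  0.0015  0.005 ] [-0.0118  0.0649] slope [0.0015 0.0006] -0.0016
```

>>> {"api": "arm_command", "payload": {
  "grip_force": 35,
  "rows": [
    {"fingers":-1,"x":0.0027,"y":0.0005,"z":0.01,"ax":0,"ay":0,"az":0},
    {"fingers":-1,"x":0,"y":0,"z":0.012,"ax":0,"ay":0,"az":0},
    {"fingers":-1,"x":0,"y":0,"z":0.012,"ax":0,"ay":0,"az":0},
    {"fingers":-1,"x":0,"y":0,"z":0.01,"ax":0,"ay":0,"az":0},
    {"fingers":-1,"x":0,"y":0,"z":0,"ax":0,"ay":0,"az":0},
    {"fingers":-1,"x":0,"y":0,"z":0,"ax":0,"ay":0,"az":0}
  ]
}}

```text
clock: 12.2
tcp_pos: [0.5956, 0.1387, 0.2281]
orientation: [-1.828, -2.553, 0.002]
contact_force: [0.2, 0.5, -0.4]
grip_width: 0.0212
gripper_force: 40.1
```

```bash
python3 -c "
from h import *
st()"
```

```text
t 12.2 tcp [0.5956 0.1387 0.2281] yaw 1.899 zaxis [-0.002 -0.    -1.   ] inFE [0.0005 0.0002 0.0981] F [ 0.2  0.5 -0.4] w 0.0212 gf 40.1 j [ 0.18  0.48 -0.69  1.7   0.34  1.08 -0.29]
```

>>> {"api": "arm_command", "payload": {
  "grip_force": 35,
  "rows": [
    {"fingers":-1,"x":0,"y":0,"z":0.006,"ax":0,"ay":0,"az":0},
    {"fingers":-1,"x":0,"y":0,"z":0.007,"ax":0,"ay":0,"az":0},
    {"fingers":-1,"x":-0.001,"y":0,"z":0.007,"ax":0,"ay":0,"az":0},
    {"fingers":-1,"x":0,"y":0,"z":0.007,"ax":0,"ay":0,"az":0},
    {"fingers":-1,"x":0,"y":0,"z":0.006,"ax":0,"ay":0,"az":0},
    {"fingers":-1,"x":0,"y":0,"z":0,"ax":0,"ay":0,"az":0},
    {"fingers":-1,"x":0,"y":0,"z":0,"ax":0,"ay":0,"az":0},
    {"fingers":-1,"x":0,"y":0,"z":0,"ax":0,"ay":0,"az":0},
    {"fingers":-1,"x":0,"y":0,"z":0,"ax":0,"ay":0,"az":0},
    {"fingers":-1,"x":0,"y":0,"z":0,"ax":0,"ay":0,"az":0}
  ]
}}

```text
clock: 13.03
tcp_pos: [0.5967, 0.1382, 0.1967]
orientation: [1.829, 2.554, 0.001]
contact_force: [0.5, 0.1, -0.8]
grip_width: 0.0208
gripper_force: 40.1
```

```bash
python3 - <<'E'
from h import *
w=clip();leaf();s=load('side')
save('f.png',np.hstack([cv2.resize(s['frame'][150:290,220:360],(480,480)),cv2.resize(w['frame'][100:380,240:400],(274,480))]))
E
```

```text
t 13.03 tcp [0.5967 0.1382 0.1967] yaw 1.899 zaxis [ 0.001  0.    -1.   ] inFE [ 0.0013 -0.0007  0.0667] F [ 0.5  0.1 -0.8] w 0.0208 gf 40.1 j [ 0.17  0.51 -0.67  1.73  0.37  1.03 -0.31]
wrist wood tool-frame 4764 [-0.0163 -0.0298 -0.0253] [0.035  0.0275 0.0835]
 z-0.01 y [-0.0103 -0.0086 -0.0064  0.0085  0.0103] x [-0.0123  0.0186] 137
 z0.00 y [-0.0105 -0.0081  0.0058  0.008   0.0104] x [-0.0149  0.0195] 1650
 z0.01 y [-0.0107 -0.0073 -0.0059  0.0071  0.0106] x [-0.0121  0.0198] 239
 z0.02 y [-0.0105 -0.0069  0.0059  0.0066  0.0104] x [-0.0095  0.0197] 229
 z0.03 y [-0.0106 -0.0064 -0.006   0.0066  0.0106] x [-0.0139  0.0197] 198
 z0.04 y [-0.0143 -0.0082  0.0049  0.007   0.0136] x [-0.0099  0.0197] 430
 z0.05 y [-0.0181 -0.0157  0.0108  0.0155  0.0175] x [-0.0012  0.0196] 393
 z0.06 y [-0.0213 -0.0192  0.0143  0.0194  0.0213] x [-0.0048  0.0197] 397
 z0.07 y [-0.0252 -0.0173 -0.002   0.013   0.0244] x [-0.0082  0.0341] 830
 z0.08 y [-0.0269 -0.025   0.0227  0.026   0.0273] x [-0.0134  0.0198] 254
 rod 1217 [ 0.0046 -0.0006  0.0349] [-0.0177  0.0263]
z-0.09 [-0.004  -0.0038 -0.0036 -0.0035 -0.0021] 40
z-0.07 [-0.0039 -0.0038 -0.0036 -0.0035 -0.0034] 38
z-0.05 [-0.0041 -0.0038 -0.0037 -0.0035 -0.0034] 42
z-0.03 [-0.004  -0.0037 -0.0036 -0.0035  0.0015] 38
z-0.01 [-0.0255 -0.0219 -0.0036  0.0166  0.0277] 169
z0.01 [-0.0197 -0.0185 -0.0172  0.0165  0.0218] 53
```

View pics/f.png

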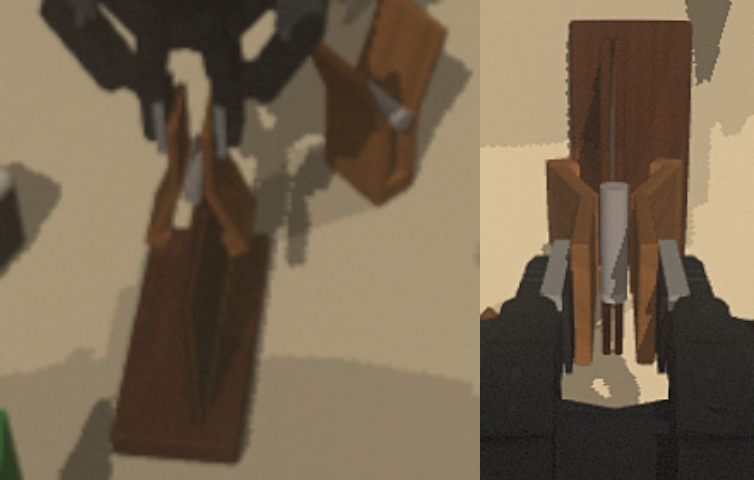

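The open jaws straddle the shut boards, centred to within about 1 mm, with the tips about 18 mm below the top edge and no contact force. Handing in.

```bash
python3 -c "
from bench import r
print(r.hand_in())"
```

```text
the job is handed in; nothing more can be done
None
```

I shut the folder and handed in the job with the clip still squeezed open around the middle of its top edge, jaw tips about 18 mm below the edge and no measurable contact; the hand-in gave no verdict.

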